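Lock a balance weight onto the shaker's stud

TASK

Fit the brass balance weight to the shaker: first lower it gently, without dropping it, over the red-headed stud, flange down, until it sits flat on the platform; then, keeping its blue handle upward, slide the slotted lock plate sideways under the red head until the stud is at the closed end of the slot, and leave the plate lying flat on the weight. Let go of both, and leave the other things on the bench where they are.

Things in the scene. Friction and masses are not known exactly. Their poses are not given: they have to be found in the camera images.
- shaker: Bench shaker, fixed: white box 200 x 200 mm, grey platform on top at 75 mm height, blue control strip on its -x side. Origin: centre of its underside, z up. Its stud stands at the platform's centre. Two empty steel flask cups (44 mm diameter, 28 mm high) are fixed on the platform, centred 72 mm towards +x and 72 mm to either side (+y and -y) of the stud.
- stud_foot (a point): Point on the upright steel stud's axis, level with the platform (75 mm above the bench); axes as the shaker. Above it: a centring cone, 37 mm diameter narrowing to 24 mm at 15 mm height; a neck of 14 mm diameter; a red head of 30 mm diameter, from 56 to 66 mm above the platform. With the weight seated, a 20 mm high space (36 to 56 mm) is left for the plate.
- weight: Brass balance weight, 0.5 to 0.8 kg, 36 mm high: flange 80 mm diameter, 10 mm thick at the bottom, hub 60 mm diameter from 10 to 36 mm height. A 40 mm bore runs right through; it passes over the stud's head and is centred by the cone. Origin: centre of its underside, z up along the bore. Starts flat on the bench, flange down.
- plate: Dark grey metal lock plate, 0.12 to 0.18 kg, 8 mm thick, 66 mm wide (y), x from -60 to +42 mm. A slot 24 mm wide along x is open at the +x end and closed at x = -7 mm: it fits round the stud's neck, not past the head. Origin: at the underside, where the stud's axis lies when fully home. Centre of mass near x = -19 mm. Starts flat on the bench, blue handle up.
- plate_handle (a point): Grip point in the plate's blue handle, 36 mm above the plate's underside, at x = -44 mm, y = 0 of the plate; axes as the plate. The handle is an upright block 26 mm long (x), 14 mm thick (y), from 8 to 48 mm above the underside; pinch it across y.
- spare: Bystander: small steel ring, 50 mm diameter, 30 mm high, 20 mm bore (too small for the stud). Origin at the centre of its underside.
- beaker: Bystander: glass beaker, 70 mm diameter, 90 mm high. Origin at the centre of its underside.
- reagent: Bystander: amber reagent bottle with blue cap, 72 mm diameter, 150 mm high. Origin at the centre of its underside.
- flask: Bystander: amber round flask in a cork ring, 100 mm across, 172 mm high. Origin at the centre of its underside.
- wrench: Bystander: steel wrench 160 mm long lying on the bench between robot and shaker. Origin at its underside.
- dish: Bystander: white dish, 100 mm diameter, 15 mm high. Origin at the centre of its underside.
Mind the look-alikes: they are no part of the job. There is more than one size of the weight; the one meant has the size given above.

How it is judged:
On the way:
1. the weight sits flat on the platform, over the stud (horizontal distance between weight and stud_foot below 0.006 m and z of weight in the frame of shaker between 0.071 and 0.079 m and angle between weight's own z axis and vertical below 0.08 rad and linear speed of weight below 0.03 m/s), for 0.2 s.
At the end, for the whole second after the job is handed in: Weight flat on the platform (within 4 mm, 0.08 rad, centred within 6 mm); plate flat on it, handle up, under the stud's head (underside 31 to 41 mm above the platform, 0.08 rad), stud within 12 mm of its fully home place in the slot; both at rest and released (horizontal distance between weight and stud_foot below 0.006 m and z of weight in the frame of shaker between 0.071 and 0.079 m and angle between each of weight, plate's own z axis and vertical below 0.08 rad and horizontal distance between plate and stud_foot below 0.012 m and z of plate in the frame of shaker between 0.106 and 0.116 m and linear speed of each of weight, plate below 0.02 m/s and contact force between the fingers and weight below 0.1 N and contact force between the fingers and plate below 0.1 N); the robot touches nothing.
It fails at once if the weight is dropped onto the platform (faster than 0.6 m/s while on the stud) (horizontal distance between weight and stud_foot below 0.03 m and z of weight in the frame of shaker below 0.125 m and linear speed of weight above 0.6 m/s).
It fails at once if a bystander is moved by more than 30 mm (distance of any of spare, beaker, reagent, flask, wrench, dish from where it was at the start of the episode above 0.03 m).
It also fails if it takes over 67 s, if anything falls off the work surface, if the arm or the gripper's body presses on something with over 40 N, if the wrist force passes 120 N, or if a joint passes its speed limit or range.

ROBOT

A 6-joint arm with a two-finger parallel gripper is mounted at the origin on the work surface. World frame = base frame: x ahead of the robot, y to its left, z up, the work surface at z = 0. Lengths are in m, angles in rad, forces in N, time in s.
With the tool pointing down it reaches from about 0.25 to 0.775 m from the base axis. Payload 4 kg.
Tool frame: the origin (TCP) lies between the finger pads; the fingertips stand 14 mm ahead of it and the grasp point (between the pads) lies 5 mm behind it (nose_length is the distance from the TCP to the fingertips, in m); z points along the fingers, y is the line along which they close (so a half turn about z gives the same grasp; the last joint's range is limited). The gripper opens to 94 mm and grips with 3 to 60 N. Pads are 16 mm wide; open, the fingers measure 119 mm over their backs; the gripper's body (75 mm by 177 mm) begins 78 mm behind the grasp point.
Start: joints at [1.072, 0.087, 1.371, -0, 1.684, -0.103], TCP at [0.212, 0.507, 0.22] pointing down, gripper open.
Joint ranges: [-3.1, 3.1], [-0.76, 2.03], [0.27, 2.55], [-1.08, 4.22], [0.17, 2.65], [-2.57, 2.57]. Speed limits (rad/s): [2.79, 2.79, 3.14, 3.14, 3.14, 3.14].

INTERFACE

Orientations are given as [roll, pitch, yaw] about the fixed x, y, z axes, in that order (R = Rz(yaw) Ry(pitch) Rx(roll)).
In Python, from bench import * gives the robot as it stands.
- The arm moves only by the tool move_arm, never from a script. Its argument "steps" is one flat list of numbers, 7 for each row, row after row: the turn, a rotation vector about the world's x, y, z in rad, then the shift along the world's x, y, z in m, then the opening, from 0 (shut) to 1 (fully open). A call has 1 to 12 rows; each row is the pose to reach, as a shift and turn from the pose commanded when the call began; what a row does not reach only later rows make up. A row lasts 1/10 s, in which the tool goes at most 50 mm and 8.59 degrees, less where a joint would pass 70% of its speed; a pose out of reach is approached as far as the arm can. A call with a gripper value outside its range is refused whole. The fingers move at their own pace and stop on an object; the grip force is fixed at half the most. Time passes only in rows, so rows that repeat a pose let the fingers close. It gives the time, the measured TCP pose, the force, the opening and the grip force at its end, in the units of the state.
- get_obs(): the state, without advancing time (a new reading comes with each control period).
- snapshot(name): name is "side" or "top"; returns (picture, depth): 420x560x3 uint8, red, green, blue; 420x560 float32, m along the optical axis (not along the pixel's ray), 0 where there is no reading.
- camera_model(name): a dict with "fx", "fy", "cx", "cy" (pixels), "rvec" (rotation vector, rad) and "tvec" (3), from world to camera coordinates, as OpenCV has them. Camera axes: x right, y down, z forward; pixel columns grow to the right and rows downward; lengths in m; the calibration is good to about 2 mm. A picture is of the moment at which its call begins. camera_model takes no time and is no camera call.
- close_job(): hands the job in; it is judged then, once.
Trained networks look in the newest picture that a camera, given by its name, has taken for a name from the list of things; names that differ only in an ending like _2 or _b are one class to them, and where a whole thing is asked for, a point or a joint stands for the part that bears it (a point fixed in the world has none). Each returns a list of dicts, best first, with "score" (0 to 1); they miss things now and then, are a little off and sometimes report something else, mostly with a low value. They report only what shows in the picture. A call takes as long as a camera call. They do not tell look-alikes from the thing itself.
- silhouettes(camera, target): "pixels" (420x560 bool, what is visible of it) and "uv" ([column, row] in pixels, amid what is visible of it).
- spot_point(camera, target): "uv" ([column, row] in pixels: a listed point, or the origin of a listed thing).
The state is a dict: "time": time; "joint_positions": joint angles; "qvel": joint speeds; "joint_torque": joint torques, N m; "tool_pos": TCP position; "ee_rot": TCP orientation; "wrist_force": force on the tool from outside, world axes, zero at the start; "wrist_torque": the same for the moment, N m; "width": finger opening in m; "finger_force": force on a finger pad.
Only numpy, scipy, OpenCV 4.12 (cv2) and the standard library are available. Lean on these libraries where they do the work, as an engineer would, in place of code of your own. Each camera call takes 0.05 s, during which the arm holds its last target. There are 200 camera calls.

## Working session

There is one attempt and no reset: what is moved stays moved. The work goes in short steps, Python scripts to look and compute and a tool call to move; the robot and the scene stay as the last step left them, time stands still between calls to the robot, and variables do not carry over. Pictures are saved under pics/ and viewed, at most 10 in all, crops included, and the job is handed in when it is done.

Besides the shell and the picture viewer there is one more tool, called after "Emit:" by a JSON object that holds its "method" and its "body". move_arm: Moves the arm, as the interface text tells. Its arguments: {"type":"object","properties":{"steps":{"type":"array"}},"required":["steps"]}

```bash
mkdir -p pics; cat > h.py <<'E'
from bench import *
import numpy as np, cv2
def cam(n):
    m=camera_model(n); K=np.array([[m['fx'],0,m['cx']],[0,m['fy'],m['cy']],[0,0,1]]); R=cv2.Rodrigues(np.array(m['rvec'],float))[0]
    return K,R,np.array(m['tvec'],float)
def at_z(n,uv,z):
    K,R,t=cam(n); d=R.T@np.linalg.inv(K)@[uv[0],uv[1],1]; c=-R.T@t
    return c+d*(z-c[2])/d[2]
def cloud(n,dep):
    K,R,t=cam(n); v,u=np.mgrid[:420,:560]; r=np.stack([(u-K[0,2])/K[0,0],(v-K[1,2])/K[1,1],np.ones(u.shape)],-1)*dep[...,None]
    return (r-t)@R
def save(n,im): cv2.imwrite('pics/'+n+'.png',im[...,::-1])
E
python3 - <<'E'
from h import *
for n in ('top','side'):
    im,d=snapshot(n); save(n+'0',im); np.save(n+'0.npy',d); P=cloud(n,d)
    print(n,'cam at',-cam(n)[1].T@cam(n)[2])
    for t in ('shaker','weight','plate','spare'):
        for s in silhouettes(n,t)[:4]:
            m=s['pixels']&(d>0); p=P[m]
            if len(p): 
                zt=np.percentile(p[:,2],95); q=p[p[:,2]>zt-.006]
                print(n,t,round(s['score'],2),np.round(s['uv']),m.sum(),'z',zt.round(3),'top ctr',q.mean(0).round(3),'ext',p.min(0).round(3),p.max(0).round(3))
    for t in ('stud_foot','plate_handle','plate','weight'):
        print(n,t,[(round(s['score'],2),np.round(s['uv'],1).tolist()) for s in spot_point(n,t)[:4]])
E
```

```text
top cam at [0.46626444 0.00973043 1.12728788]
top shaker 0.87 [281. 211.] 5517 z 0.087 top ctr [0.608 0.021 0.108] ext [ 0.44  -0.091 -0.003] [0.692 0.16  0.146]
top weight 0.86 [196. 241.] 527 z 0.038 top ctr [0.502 0.292 0.036] ext [ 0.464  0.252 -0.004] [0.541 0.337 0.041]
top weight 0.75 [181. 288.] 1173 z 0.054 top ctr [0.356 0.342 0.052] ext [ 0.295  0.285 -0.005] [0.411 0.399 0.059]
top weight 0.71 [160. 240.] 232 z 0.029 top ctr [0.494 0.396 0.027] ext [ 0.47   0.368 -0.001] [0.522 0.426 0.032]
top weight 0.68 [280. 214.] 5549 z 0.087 top ctr [0.608 0.02  0.106] ext [ 0.445 -0.1   -0.004] [0.711 0.16  0.146]
top plate 0.64 [410. 245.] 721 z 0.047 top ctr [ 0.461 -0.339  0.047] ext [ 0.431 -0.372 -0.004] [ 0.535 -0.26   0.053]
top spare 0.62 [227. 295.] 285 z 0.033 top ctr [0.344 0.178 0.03 ] ext [ 0.32   0.153 -0.003] [0.368 0.207 0.036]
top stud_foot [(0.69, [282.9, 212.9])]
top plate_handle [(0.79, [421.0, 251.8])]
top plate [(0.74, [404.4, 241.7]), (0.66, [283.0, 215.3])]
top weight [(0.77, [194.2, 234.2]), (0.75, [173.0, 288.4]), (0.69, [156.2, 239.1])]
side cam at [ 0.19
[... 383 characters left out ...]
052]
side weight 0.83 [206. 168.] 623 z 0.034 top ctr [0.499 0.287 0.033] ext [ 0.462  0.25  -0.002] [0.538 0.32  0.037]
side weight 0.64 [187. 152.] 312 z 0.025 top ctr [0.491 0.392 0.023] ext [ 0.463  0.365 -0.003] [0.525 0.431 0.027]
side plate 0.62 [354. 371.] 2135 z 0.046 top ctr [ 0.457 -0.343  0.046] ext [ 0.423 -0.373 -0.003] [ 0.538 -0.254  0.049]
side spare 0.95 [162. 215.] 453 z 0.029 top ctr [0.342 0.175 0.028] ext [ 0.318  0.151 -0.001] [0.367 0.201 0.031]
side stud_foot [(0.98, [285.2, 196.5])]
side plate_handle [(0.93, [357.3, 372.1]), (0.7, [214.2, 265.8])]
side plate [(0.71, [354.9, 360.3])]
side weight [(0.79, [205.9, 172.4]), (0.64, [147.3, 179.7]), (0.52, [187.9, 155.4])]
```

```bash
python3 - <<'E'
from h import *
a=cv2.imread('pics/top0.png'); b=cv2.imread('pics/side0.png')
cv2.imwrite('pics/crop0.png',np.hstack([cv2.resize(a[190:330,120:260],(400,400),interpolation=2),cv2.resize(b[120:230,110:250],(400,400),interpolation=2)]))
E
```

```text
(no output)
```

View pics/crop0.png

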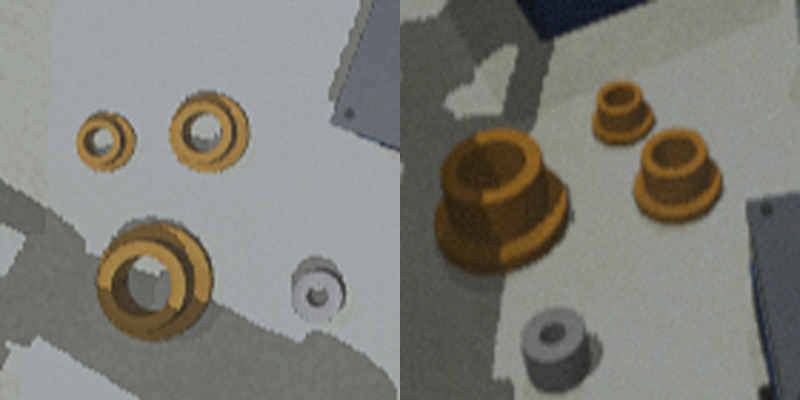

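View pics/side0.png

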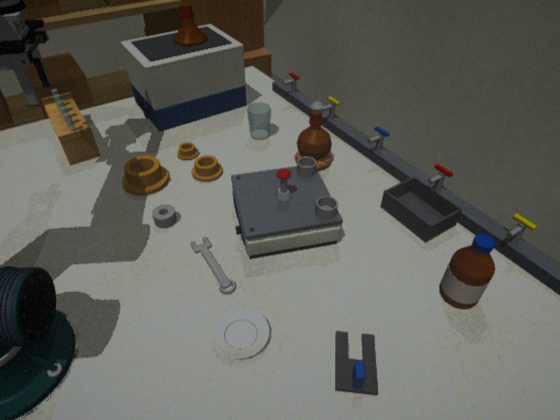

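View pics/top0.png

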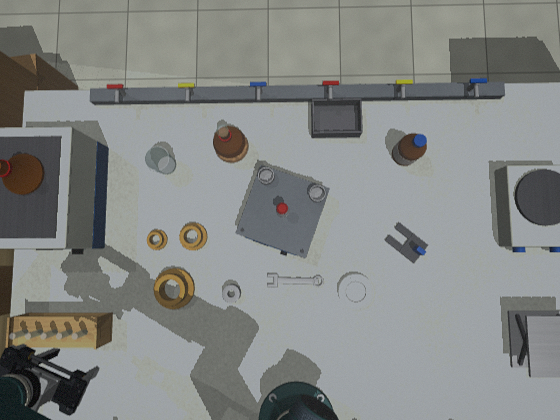

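The brass candidates in the top picture are at (157,239), about 54 mm across and 28 mm high, (193,235), about 80 mm across and 36 mm high, and (174,288), about 114 mm across and 54 mm high. The middle one at (193,235) matches the given size, and the enlarged crop confirms it. The stud's red head is at (282,208) and the plate is near (407,242), with its slot pointing up and to the left.

```bash
cat >> h.py <<'E'
from scipy.optimize import least_squares
def circ(p,r=None):
    c0=(p.min(0)+p.max(0))/2
    f=lambda x:np.hypot(*(p-x[:2]).T)-x[2]
    s=least_squares(f,[*c0,r or .03],loss='soft_l1',f_scale=.002); return s.x.round(4)
E
python3 - <<'E'
from h import *
o=get_obs(); print({k:np.round(o[k],3).tolist() for k in('time','tool_pos','ee_rot','width','wrist_force')})
for n in ('top','side'):
    im=cv2.imread(f'pics/{n}0.png')[...,::-1].astype(int); d=np.load(n+'0.npy'); P=cloud(n,d)
    X,Y,Z=P[...,0],P[...,1],P[...,2]; ok=d>0
    w=ok&(np.hypot(X-.502,Y-.29)<.05)
    # hub top ring by color, project at z=.036
    hub=w&(abs(Z-.035)<.006); q=P[hub][:,:2]; print(n,'hub mean',q.mean(0).round(4),'ext mid',((q.min(0)+q.max(0))/2).round(4),np.ptp(q,axis=0).round(3))
    fl=w&(Z>.005)&(Z<.014); hull=cv2.convexHull(P[fl][:,:2].astype(np.float32))[:,0]; print(' flange circ',circ(hull,.04))
    hull=cv2.convexHull(q.astype(np.float32))[:,0]; print(' hub circ',circ(hull,.03))
    red=(im[...,0]>120)&(im[...,1]<70)&(im[...,2]<70)&ok&(np.hypot(X-.61,Y-.02)<.06); q=P[red]; v,u=np.nonzero(red)
    print(' red n',len(q),'z',np.percentile(q[:,2],[5,50,95]).round(3),'mean',q.mean(0).round(4),'uv',u.mean(),v.mean(),'atz.141',at_z(n,(u.mean(),v.mean()),.141).round(4))
    pl=ok&(abs(Z-.075)<.006)&(np.hypot(X-.61,Y-.02)<.16); r=cv2.minAreaRect(P[pl][:,:2].astype(np.float32)); print(' platform',np.round(r[0],4),np.round(r[1],3),r[2])
    near=(np.hypot(X-.48,Y+.32)<.12)&ok
    dark=near&(im.sum(-1)<260)&(abs(Z-.008)<.006); r=cv2.minAreaRect(P[dark][:,:2].astype(np.float32)); print(' plate',np.round(r[0],4),np.round(r[1],4),r[2],dark.sum())
    h=near&(Z>.038); q=P[h]; r=cv2.minAreaRect(q[:,:2].astype(np.float32)); print(' handle',q.mean(0).round(4),np.round(r[0],4),np.round(r[1],4),r[2],h.sum())
E
```

```text
{'time': 0.9, 'tool_pos': [0.212, 0.507, 0.22], 'ee_rot': [3.141, 0.0, 2.746], 'width': 0.094, 'wrist_force': [-0.23, -0.243, 0.668]}
top hub mean [0.5018 0.2915] ext mid [0.5016 0.2917] [0.059 0.058]
 flange circ [0.5019 0.2918 0.0396]
 hub circ [0.5019 0.2916 0.0295]
 red n 67 z [0.137 0.141 0.144] mean [0.5691 0.0319 0.1407] uv 282.32835820895525 207.97014925373134 atz.141 [0.5691 0.0319 0.141 ]
 platform [0.5685 0.0334] [0.2 0.2] 70.28152465820312
 plate [ 0.4842 -0.3132] [0.1002 0.0668] 50.761192321777344 586
 handle [ 0.4604 -0.3395  0.0472] [ 0.4605 -0.3401] [0.0255 0.0147] 52.45094299316406 59
side hub mean [0.4994 0.2881] ext mid [0.5004 0.2899] [0.058 0.06 ]
 flange circ [0.5    0.2881 0.0385]
 hub circ [0.5004 0.2893 0.0297]
 red n 25 z [0.137 0.139 0.141] mean [0.5659 0.0299 0.1389] uv 283.52 172.68 atz.141 [0.5644 0.0277 0.141 ]
 platform [0.5669 0.0325] [0.204 0.2  ] 70.29853057861328
 plate [ 0.4809 -0.3145] [0.1029 0.0663] 50.52960968017578 1764
 handle [ 0.4571 -0.3428  0.046 ] [ 0.4587 -0.3417] [0.0271 0.0141] 50.641090393066406 175
```

Emit:
{"method": "move_arm", "body": {"steps": [0,0,-0.653,0.289,-0.217,0,1,0,0,-0.653,0.289,-0.217,0,1,0,0,-0.653,0.289,-0.217,0,1,0,0,-0.653,0.289,-0.217,0,1,0,0,-0.653,0.289,-0.217,0,1,0,0,-0.653,0.289,-0.217,0,1,0,0,-0.653,0.289,-0.217,0,1,0,0,-0.653,0.289,-0.217,0,1,0,0,-0.653,0.289,-0.217,0,1,0,0,-0.653,0.289,-0.217,-0.05,1,0,0,-0.653,0.289,-0.217,-0.1,1,0,0,-0.653,0.289,-0.217,-0.12,1]}}

```text
time: 2.1
tool_pos: [0.4965, 0.2907, 0.0941]
ee_rot: [-3.133, -0.002, 2.095]
wrist_force: [-0.1, -0.4, -0.6]
width: 0.0941
finger_force: 0.0
```

Emit:
{"method": "move_arm", "body": {"steps": [0,0,0,0,0,0,1,0,0,0,0,0,0,1,0,0,0,0,0,0,1]}}

```text
time: 2.4
tool_pos: [0.502, 0.292, 0.1024]
ee_rot: [3.137, 0.0, 2.094]
wrist_force: [0.1, -0.6, -0.1]
width: 0.0937
finger_force: 0.0
```

Emit:
{"method": "move_arm", "body": {"steps": [0,0,0,0,0,-0.02,1,0,0,0,0,0,-0.04,1,0,0,0,0,0,-0.055,1,0,0,0,0,0,-0.065,1,0,0,0,0,0,-0.072,1,0,0,0,0,0,-0.072,1,0,0,0,0,0,-0.072,0,0,0,0,0,0,-0.072,0,0,0,0,0,0,-0.072,0,0,0,0,0,0,-0.072,0,0,0,0,0,0,-0.072,0,0,0,0,0,0,-0.072,0]}}

```text
time: 3.6
tool_pos: [0.5021, 0.291, 0.0281]
ee_rot: [3.139, 0.0, 2.093]
wrist_force: [2.2, 1.6, -0.8]
width: 0.0601
finger_force: 30.0
```

Emit:
{"method": "move_arm", "body": {"steps": [0,0,0,0,0,0.01,0,0,0,0,0,0,0.03,0,0,0,0,0,0,0.07,0,0,0,0,0,0,0.11,0,0,0,0,0,0,0.15,0,0,0,0,0,0,0.17,0,0,0,0,0.015,-0.055,0.17,0,0,0,0,0.025,-0.1,0.17,0,0,0,0,0.037,-0.145,0.17,0,0,0,0,0.05,-0.19,0.17,0,0,0,0,0.06,-0.23,0.17,0,0,0,0,0.067,-0.259,0.17,0]}}

```text
time: 4.8
tool_pos: [0.5665, 0.0285, 0.1953]
ee_rot: [-3.136, -0.002, 2.091]
wrist_force: [0.5, 0.7, -6.8]
width: 0.0601
finger_force: 30.0
```

Emit:
{"method": "move_arm", "body": {"steps": [0,0,0,0,0,0,0,0,0,0,0,0,0,0,0,0,0,0,0,0,0,0,0,0,0,0,0,0]}}

```text
time: 5.2
tool_pos: [0.5674, 0.0327, 0.197]
ee_rot: [-3.14, -0.001, 2.095]
wrist_force: [-0.0, -0.8, -7.4]
width: 0.0603
finger_force: 30.0
```

```bash
python3 - <<'E'
from h import *
im,d=snapshot('side'); save('side1',im); np.save('side1.npy',d)
cv2.imwrite('pics/side1c.png',cv2.resize(im[60:240,190:400,::-1],(700,600),interpolation=2))
P=cloud('side',d); Z=P[...,2]; I=im.astype(int)
br=(I[...,0]>I[...,2]*1.8)&(I[...,0]>90)&(I[...,1]>50)&(np.hypot(P[...,0]-.568,P[...,1]-.032)<.07)&(Z>.14)&(d>0)
q=P[br]; print(len(q),q.min(0).round(3),q.max(0).round(3))
f=br&(abs(Z-.178)<.006); print('flange top pts',circ(cv2.convexHull(P[f][:,:2].astype(np.float32))[:,0],.04))
E
```

```text
47 [ 0.525 -0.004  0.175] [0.578 0.055 0.393]
flange top pts [0.5554 0.0272 0.0294]
```

View pics/side1c.png

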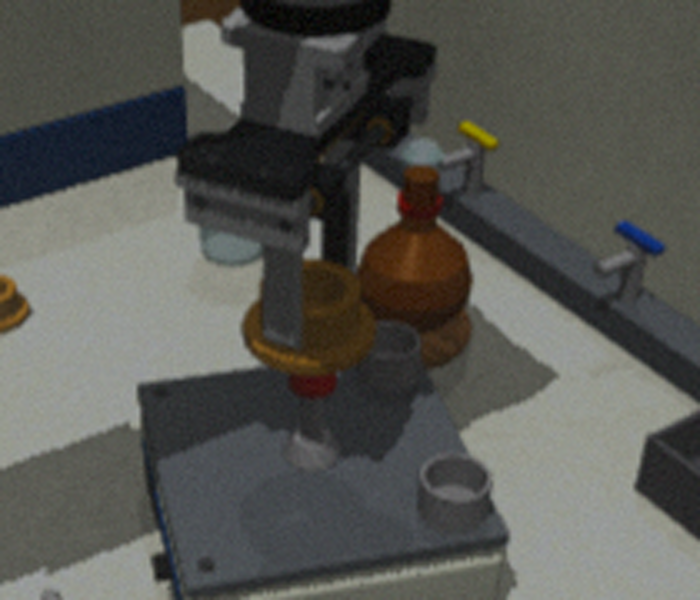

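The weight is held level just above the red head. The flange centre is at about (310,330) in the crop and the stud is at (313,385), so they are aligned. I'm lowering it now.

Emit:
{"method": "move_arm", "body": {"steps": [0,0,0,0,0,-0.012,0,0,0,0,0,0,-0.024,0,0,0,0,0,0,-0.034,0,0,0,0,0,0,-0.044,0,0,0,0,0,0,-0.054,0,0,0,0,0,0,-0.064,0,0,0,0,0,0,-0.07,0,0,0,0,0,0,-0.07,0,0,0,0,0,0,-0.07,0]}}

```text
time: 6.15
tool_pos: [0.5682, 0.0315, 0.1277]
ee_rot: [3.141, 0.0, 2.093]
wrist_force: [-0.1, -0.6, -6.1]
width: 0.0601
finger_force: 30.0
```

Emit:
{"method": "move_arm", "body": {"steps": [0,0,0,0,0,-0.006,0,0,0,0,0,0,-0.012,0,0,0,0,0,0,-0.017,0,0,0,0,0,0,-0.021,0,0,0,0,0,0,-0.024,0,0,0,0,0,0,-0.024,0,0,0,0,0,0,-0.024,0]}}

```text
time: 6.85
tool_pos: [0.5689, 0.0318, 0.1037]
ee_rot: [3.139, 0.001, 2.093]
wrist_force: [3.7, 1.7, -7.3]
width: 0.0598
finger_force: 30.0
```

Emit:
{"method": "move_arm", "body": {"steps": [0,0,0,0,0,-0.001,0,0,0,0,0,0,-0.0015,0,0,0,0,0,0,-0.0015,0]}}

```text
time: 7.15
tool_pos: [0.5688, 0.032, 0.1033]
ee_rot: [3.139, 0.0, 2.093]
wrist_force: [2.2, 2.7, -1.5]
width: 0.0602
finger_force: 30.0
```

Wrist load has nearly gone, so the weight is seated. I'm opening the fingers, then retreating upward.

Emit:
{"method": "move_arm", "body": {"steps": [0,0,0,0,0,0,0.9,0,0,0,0,0,0,0.9,0,0,0,0,0,0,0.9,0,0,0,0,0,0,0.9,0,0,0,0,0,0.03,0.9,0,0,0,0,0,0.07,0.9,0,0,0,0,0,0.11,0.9,0,0,0,0,0,0.15,0.9,0,0,0,0,0,0.15,0.9]}}

```text
time: 8.05
tool_pos: [0.5706, 0.0311, 0.2599]
ee_rot: [3.13, 0.008, 2.093]
wrist_force: [1.0, -0.3, 0.6]
width: 0.0848
finger_force: 0.0
```

Emit:
{"method": "move_arm", "body": {"steps": [0,0,-0.15,-0.013,-0.046,0,0.6,0,0,-0.3,-0.026,-0.092,0,0.6,0,0,-0.45,-0.04,-0.138,0,0.6,0,0,-0.6,-0.053,-0.184,0,0.6,0,0,-0.75,-0.067,-0.23,0,0.6,0,0,-0.9,-0.08,-0.276,0,0.6,0,0,-1.05,-0.094,-0.322,-0.03,0.6,0,0,-1.2,-0.108,-0.372,-0.06,0.6,0,0,-1.21,-0.108,-0.372,-0.1,0.6,0,0,-1.21,-0.108,-0.372,-0.13,0.6,0,0,-1.21,-0.108,-0.372,-0.13,0.6,0,0,-1.21,-0.108,-0.372,-0.13,0.6]}}

```text
time: 9.25
tool_pos: [0.4597, -0.3403, 0.1217]
ee_rot: [-3.14, 0.0, 0.883]
wrist_force: [0.5, 0.1, 0.6]
width: 0.0565
finger_force: 0.0
```

```bash
python3 - <<'E'
from h import *
a,d=snapshot('top'); b,e=snapshot('side'); o=get_obs(); print(np.round(o['tool_pos'],4),np.round(o['ee_rot'],3))
for n,im,d in(('top',a,d),('side',b,e)):
    P=cloud(n,d); X,Y,Z=P[...,0],P[...,1],P[...,2]; I=im.astype(int); near=(d>0)&(np.hypot(X-.568,Y-.032)<.06)
    hub=near&(abs(Z-.111)<.006); print(n,'hub circ',circ(cv2.convexHull(P[hub][:,:2].astype(np.float32))[:,0],.03),'z',np.median(Z[hub]).round(4))
    red=near&(I[...,0]>110)&(I[...,1]<70)&(I[...,2]<70); v,u=np.nonzero(red);print(' red',P[red].mean(0).round(4),len(u))
cv2.imwrite('pics/both2.png',np.hstack([cv2.resize(a[150:290,220:460,::-1],(400,500)),cv2.resize(b[140:410,200:420,::-1],(400,500))]))
E
```

```text
[ 0.4613 -0.3411  0.1246] [3.137 0.    0.884]
top hub circ [0.5669 0.0325 0.0291] z 0.1113
 red [0.5689 0.0329 0.1395] 93
side hub circ [0.5606 0.0281 0.0241] z 0.1058
 red [nan nan nan] 0<stdin>:6: RuntimeWarning: Mean of empty slice.
  ret = um.true_divide(
```

View pics/both2.png

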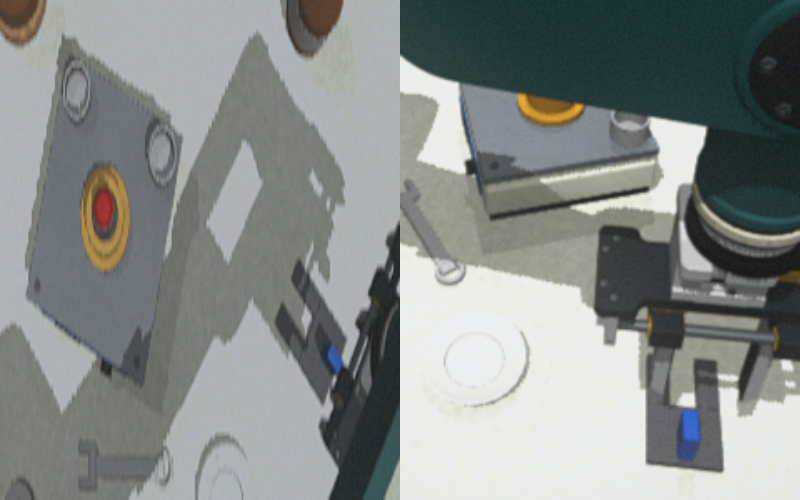

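The weight is flat on the platform with its hub top at 111 mm, ringed round the red head. The fingers stand astride the blue handle, which is at (690,435) in the side crop. I'm descending to grasp it.

Emit:
{"method": "move_arm", "body": {"steps": [0,0,0,0,0,-0.03,0.6,0,0,0,0,0,-0.055,0.6,0,0,0,0,0,-0.075,0.6,0,0,0,0,0,-0.085,0.6,0,0,0,0,0,-0.0905,0.6,0,0,0,0,0,-0.0905,0.6,0,0,0,0,0,-0.0905,0,0,0,0,0,0,-0.0905,0,0,0,0,0,0,-0.0905,0,0,0,0,0,0,-0.0905,0,0,0,0,0,0,-0.0905,0,0,0,0,0,0,-0.0905,0]}}

```text
time: 10.55
tool_pos: [0.4601, -0.3406, 0.0316]
ee_rot: [3.141, 0.0, 0.883]
wrist_force: [0.2, -0.1, 0.3]
width: 0.0139
finger_force: 30.0
```

Emit:
{"method": "move_arm", "body": {"steps": [0,0,0,0,0,0.01,0,0,0,0,0,0,0.04,0,0,0,0,0,0,0.08,0,0,0,0,0,0,0.117,0,0,0,0,0.004,0.04,0.117,0,0,0,0,0.008,0.08,0.117,0,0,0,0,0.012,0.12,0.117,0,0,0,0,0.015,0.16,0.117,0,0,0,0,0.019,0.2,0.117,0,0,0,0,0.0225,0.24,0.117,0,0,0,0,0.0255,0.272,0.117,0,0,0,0,0.0255,0.272,0.117,0]}}

```text
time: 11.75
tool_pos: [0.4854, -0.0649, 0.149]
ee_rot: [-3.141, -0.001, 0.888]
wrist_force: [-0.0, -0.7, -1.0]
width: 0.014
finger_force: 30.0
```

Emit:
{"method": "move_arm", "body": {"steps": [0,0,0,0,0,0,0,0,0,0,0,0,0,0,0,0,0,0,0,0,0]}}

```text
time: 12.05
tool_pos: [0.4855, -0.0696, 0.1485]
ee_rot: [3.141, 0.0, 0.881]
wrist_force: [0.1, -0.2, -0.8]
width: 0.0135
finger_force: 30.0
```

```bash
python3 - <<'E'
from h import *
a,d=snapshot('top'); b,e=snapshot('side'); o=get_obs(); print(np.round(o['tool_pos'],4),np.round(o['ee_rot'],3))
for n,im,D in(('top',a,d),('side',b,e)):
    P=cloud(n,D); X,Y,Z=P[...,0],P[...,1],P[...,2]; I=im.astype(int)
    near=(D>0)&(abs(X-.515)<.08)&(abs(Y+.03)<.08)&(Z>.113)&(Z<.134)&(I.max(-1)-I.min(-1)<40)
    q=P[near]; u=np.array([.635,.773]); s=q[:,:2]@u; w=q[:,:2]@[-.773,.635]
    print(n,len(q),'along',np.percentile(s,[1,99]).round(4),'across',np.percentile(w,[1,50,99]).round(4),'stud',(np.array([.569,.032])@u).round(4),(np.array([.569,.032])@[-.773,.635]).round(4))
    A=np.c_[s,w,np.ones(len(s))]; print(' plane',np.linalg.lstsq(A,q[:,2],rcond=None)[0].round(3),'z',np.median(q[:,2]).round(4))
cv2.imwrite('pics/both3.png',np.hstack([cv2.resize(a[150:270,230:350,::-1],(400,400),interpolation=2),cv2.resize(b[140:280,220:360,::-1],(400,400),interpolation=2)]))
E
```

```text
[ 0.4855 -0.0696  0.1485] [-3.142  0.     0.881]
top 163 along [0.3041 0.3559] across [-0.4507 -0.4004 -0.3863] stud 0.3861 -0.4195
 plane [-0.024 -0.003  0.132] z 0.1251
side 705 along [0.2361 0.3372] across [-0.4512 -0.4341 -0.386 ] stud 0.3861 -0.4195
 plane [0.013 0.003 0.121] z 0.1232
```

View pics/both3.png

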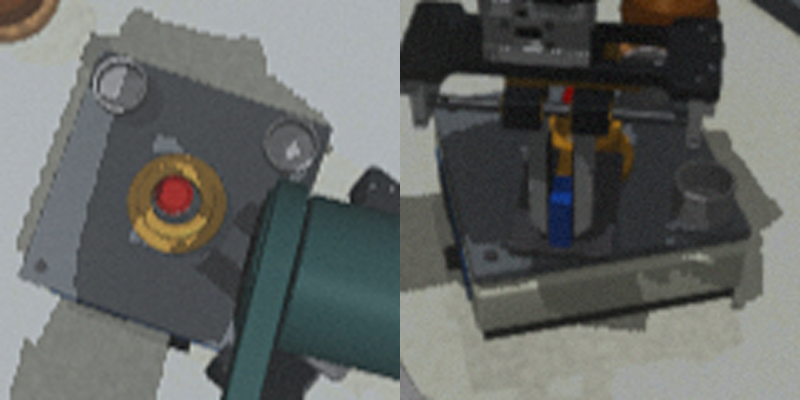

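The plate is level, and its slot is aligned across the stud to within about 1 mm. It still has about 86 mm to go. Its top is at 124 mm, below the head's underside at 131 mm. I'm sliding it in along (0.635, 0.773).

Emit:
{"method": "move_arm", "body": {"steps": [0,0,0,0.008,0.01,0,0,0,0,0,0.0145,0.0175,0,0,0,0,0,0.021,0.0255,0,0,0,0,0,0.0275,0.0335,0,0,0,0,0,0.034,0.0415,0,0,0,0,0,0.04,0.0485,0,0,0,0,0,0.0445,0.054,0,0,0,0,0,0.0445,0.054,0,0]}}

```text
time: 12.95
tool_pos: [0.5306, -0.0137, 0.1484]
ee_rot: [-3.141, -0.0, 0.884]
wrist_force: [0.4, 0.1, -1.6]
width: 0.0139
finger_force: 30.0
```

Emit:
{"method": "move_arm", "body": {"steps": [0,0,0,0.003,0.0035,0,0,0,0,0,0.006,0.0075,0,0,0,0,0,0.009,0.011,0,0,0,0,0,0.009,0.011,0,0,0,0,0,0.009,0.011,0,0]}}

```text
time: 13.45
tool_pos: [0.539, -0.0035, 0.1485]
ee_rot: [3.142, 0.0, 0.883]
wrist_force: [-0.7, 0.0, -0.9]
width: 0.0143
finger_force: 30.0
```

Emit:
{"method": "move_arm", "body": {"steps": [0,0,0,0,0,-0.002,0,0,0,0,0,0,-0.004,0,0,0,0,0,0,-0.0055,0,0,0,0,0,0,-0.006,0,0,0,0,0,0,-0.006,0]}}

```text
time: 13.95
tool_pos: [0.539, -0.0036, 0.1426]
ee_rot: [3.141, 0.0, 0.883]
wrist_force: [-1.0, -0.8, 0.3]
width: 0.0137
finger_force: 30.0
```

Emit:
{"method": "move_arm", "body": {"steps": [0,0,0,0,0,-0.0005,0,0,0,0,0,0,-0.0005,0.45,0,0,0,0,0,-0.0005,0.45,0,0,0,0,0,-0.0005,0.45,0,0,0,0,0,-0.0005,0.45,0,0,0,0,0,0.02,0.45,0,0,0,0,0,0.06,0.45,0,0,0,0,0,0.1,0.45,0,0,0,-0.05,-0.02,0.1,0.45,0,0,0,-0.1,-0.04,0.1,0.45,0,0,0,-0.15,-0.06,0.1,0.45,0,0,0,-0.15,-0.06,0.1,0.45]}}

```text
time: 15.15
tool_pos: [0.3861, -0.0643, 0.2429]
ee_rot: [3.14, 0.001, 0.881]
wrist_force: [-0.9, -0.3, -0.7]
width: 0.0423
finger_force: 0.0
```

```bash
python3 - <<'E'
from h import *
a,d=snapshot('top'); b,e=snapshot('side'); o=get_obs(); print(np.round(o['tool_pos'],4),o['width'])
u=np.array([.635,.773])
for n,im,D,st in(('top',a,d,[.569,.032]),('side',b,e,[.5655,.0295])):
    P=cloud(n,D); X,Y,Z=P[...,0],P[...,1],P[...,2]; I=im.astype(int)
    near=(D>0)&(np.hypot(X-.56,Y-.02)<.08)&(Z>.111)&(Z<.127)&(I.max(-1)-I.min(-1)<40)
    q=P[near]; s=(q[:,:2]-st)@u; w=(q[:,:2]-st)@[-.773,.635]
    print(n,len(q),'along',np.percentile(s,[1,99]).round(4),'across',np.percentile(w,[1,99]).round(4),'z',np.median(q[:,2]).round(4),'plane',np.linalg.lstsq(np.c_[s,w,np.ones(len(s))],q[:,2],rcond=None)[0].round(3))
    h=(D>0)&(np.hypot(X-.541,Y)<.03)&(Z>.15)&(Z<.17);q=P[h]; print(' handle along',((q[:,:2].mean(0)-st)@u).round(4),q[:,2].mean().round(4))
cv2.imwrite('pics/both4.png',np.hstack([cv2.resize(a[150:270,230:350,::-1],(400,400),interpolation=2),cv2.resize(b[140:280,220:360,::-1],(400,400),interpolation=2)]))
E
```

```text
[ 0.3884 -0.0639  0.2431] 0.04235690250874156
top 737 along [-0.0621  0.0379] across [-0.0313  0.0336] z 0.1196 plane [ 0.002 -0.001  0.12 ]
 handle along -0.0469 0.1592
side 806 along [-0.0609  0.0394] across [-0.0322  0.0328] z 0.1172 plane [0.007 0.004 0.117]
 handle along -0.048 0.1559
```

View pics/both4.png

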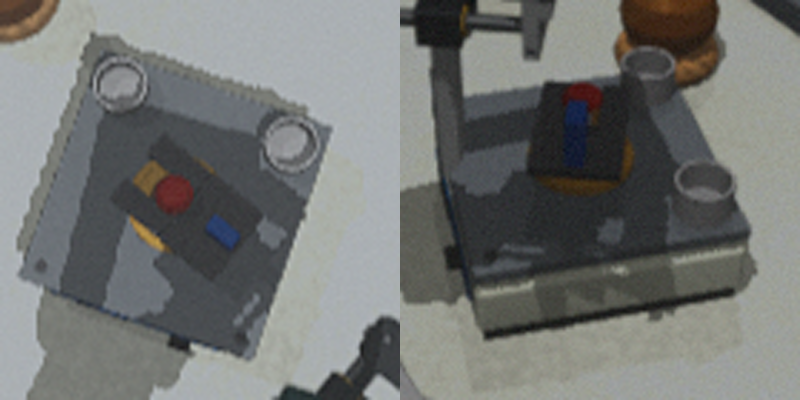

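The plate lies flat with its top at 119 mm, about 3 mm from fully home. The red head is above it, the weight is below it, the handle is up and the gripper is clear.

```bash
python3 -c "
from bench import *
print(close_job())"
```

```text
the job is handed in; nothing more can be done
None
```

The job is handed in: the weight sits flat over the stud and the lock plate lies flat under the red head, about 3 mm from fully home, with both released and the bystanders not touched; no verdict was returned.

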